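# Butt the tube to its end fitting and pump up the weld fixture's clamp

### The job

On the weld fixture, push the loose steel tube along its two V-blocks with your fingertips until its end butts against the end fitting. Then clamp it there: press the hand pump's black knob down to the bottom and let it rise, again and again, until the steel indicator pin beside it stands fully out, and let the knob come back up. Do not lift the tube, do not touch the pin, and leave everything else on the bench where it is.

Things in the scene. Friction and masses are not known exactly. Their poses are not given: they have to be found in the camera images.
- fixture: weld fixture: fixed grey steel plate 240 (x) x 340 (y) x 20 mm. Origin: centre of its underside, on the bench; z up. In its frame, mm: tube line along +y at x = -60, axis 56 above the bench; V-blocks 20 wide at y = -55 and +25; clamp strap over the tube at y = -15, top about 100 high; bare aluminium pump block x 31 to 101, y -95 to 95, 65 high, with pump knob at (66, -50) and indicator at (66, 50)
- fitting_face (a point): centre of the flat face of the end fitting, an upright steel pad 42 mm wide and 40 mm high with a clevis behind it, fixed at the +y end of the tube's line. The face looks to the fixture's -y; axes as the fixture's
- tube_centre (a point): centre of the loose steel tube: 28 mm diameter, 180 mm long, about 0.15 to 0.31 kg, lying in the V-blocks along the fixture's y, its axis 56 mm above the bench. It slides along with some 1 to 4 N. It starts 20 to 50 mm short of the fitting
- tube_butt_end (a point): centre of the tube's end that must meet the fitting face (+y end)
- tube_push_end (a point): centre of the tube's free end (-y end), a flat 28 mm disc to push on towards the fixture's +y; free space below it down to the plate, 20 mm above the bench, and beyond it
- knob_top (a point): centre of the top of the pump's black mushroom knob, 50 mm diameter, top 112.5 mm above the bench when up; it moves straight down as it is pressed
- plunger (a joint): how far the pump knob is pressed, m: 0 up, 0.016 at its hard stop. A spring returns it by itself; about 5 N at the top, 12 N at the bottom. A stroke is a nearly full press (14 mm or more) and a full return; 4 or 5 full ones are needed, depending on the start. Further strokes do no harm
- indicator (a joint): how far the indicator pin stands out of its dark hexagonal body, m: about 0 (flush) without pressure, 0.016 fully out, when a dark groove at its foot shows. It stays flush in the first strokes, then rises by 4 to 8 mm a stroke; before the last stroke it stands about 0.012 at most. It does not sink back
- pin_head: the indicator pin, bare steel, 10 mm diameter, upright beside the pump knob (100 mm from it along the fixture's +y). Origin: centre of its tip, about 84 mm above the bench at the start, 100 when fully out. Not to be touched
- lug_a: small steel weld lug (36 x 32 mm foot, 35 mm tall) standing on the fixture's plate between the tube line and the pump block, on the end-fitting side; bystander; origin: centre of its underside
- lug_b: second, equal steel weld lug on the plate, on the other side of the clamp; bystander; origin: centre of its underside
- magnet_square: red and steel welding magnet, a flat triangle about 100 x 90 x 14 mm lying on the bench beside the plate; bystander; origin: centre of its underside
- chipping_hammer: chipping hammer 240 mm long, rubber handle, lying on the bench on the other side of the plate; bystander; origin: on its underside, near the middle
- tube_stub: steel tube offcut, 28 mm diameter, 70 mm tall, standing upright on the bench beyond the pump block; bystander; origin: centre of its underside
- dip_jar: small white jar with black lid, 64 mm diameter, 55 mm tall, beyond the pump block; bystander; origin: centre of its underside
- wire_brush: wooden-handled brush lying on the bench, far from the fixture; bystander; origin: on its underside
Not all that is in view belongs to the job. Of the things like the part that bears tube_centre, leave any that is red; of the rest the smaller one is meant.

How it is judged (in metres and radians):
On the way, in this order (a step that is already met when the one before it is completed fails the run):
1. the tube's end butts against the end fitting (gap under 3 mm) (y of tube_butt_end in the frame of fitting_face above -0.003 m), for 0.3 s.
2. the indicator pin stands fully out (over 14 of its 16 mm) (value of joint indicator above 0.014 m), for 0.2 s.
At the end, for the whole second after the job is handed in: The tube lies at rest in its V-blocks with its end within 3 mm of the end fitting, the indicator pin stands at least 14 mm out (16 is fully out), and the pump knob is back up (within 2 mm) (y of tube_butt_end in the frame of fitting_face above -0.003 m and z of tube_centre in the frame of fixture below 0.06 m and linear speed of tube below 0.02 m/s and value of joint indicator above 0.014 m and value of joint plunger below 0.002 m); the robot touches nothing.
It fails at once if the tube is lifted more than 10 mm out of its V-blocks (z of tube_centre in the frame of fixture above 0.066 m).
It fails at once if the pump is worked (more than 8 mm) before the tube is home (value of joint plunger above 0.008 m and y of tube_butt_end in the frame of fitting_face below -0.005 m).
It fails at once if the robot touches the indicator pin (contact force between any of the arm, the fingers and pin_head above 0.5 N).
It fails at once if a bystander is moved more than 15 mm (distance of any of lug_a, lug_b, magnet_square, chipping_hammer, tube_stub, dip_jar, wire_brush from where it was at the start of the episode above 0.015 m).
It also fails if it takes over 61 s, if anything falls off the work surface, if the arm or the gripper's body presses on something with over 40 N, if the wrist force passes 120 N, or if a joint passes its speed limit or range.

### The arm

A 6-joint arm with a two-finger parallel gripper is mounted at the origin on the work surface. World frame = base frame: x ahead of the robot, y to its left, z up, the work surface at z = 0. Lengths are in mm, angles in rad, forces in N, time in s.
With the tool pointing down it reaches from about 350 to 775 mm from the base axis. Payload 7.3 kg.
Tool frame: the origin (TCP) lies between the finger pads; the fingertips stand 22 mm ahead of it and the grasp point (between the pads) lies 3 mm ahead of it; z points along the fingers, x is the direction in which the jaws open and shut, and the axes are right-handed (so a half turn about z gives the same grasp; the last joint's range is limited). The gripper opens to 92 mm and grips with 3 to 60 N. Pads are 19 mm wide; open, the fingers measure 130 mm over their backs; the gripper's body (75 mm by 190 mm) begins 47 mm behind the grasp point.
Start: joints at [-0.146, 0.342, 1.524, -0, 1.275, -0.146], TCP at [525.017, 0.02, 248.741] pointing down, gripper open.
Joint ranges: [-2.53, 2.53], [-0.77, 2.02], [0.04, 2.7], [-1, 4.14], [0.28, 2.66], [-3.11, 3.11]. Speed limits (rad/s): [2.57, 2.57, 3.14, 3.14, 3.14, 3.14].

### API

Orientations are given as [roll, pitch, yaw] about the fixed x, y, z axes, in that order (R = Rz(yaw) Ry(pitch) Rx(roll)).
In Python, from plant import * gives the robot as it stands. The module is installed in compiled form; this text tells all that it offers.
- The arm moves only by the shell command python3 -m handwheel 'ROWS' [OPENING]. ROWS is a JSON object of lists of equal length, an entry for each row: "translation": the shift along the world's x, y, z in units of 15 cm (1.0 is 15 cm), a list of three; "twist": the turn about the world's z in units of 90 degrees (1.0 is 90 degrees). In form: {"translation": [[tx, ty, tz], ...], "twist": [twist, ...]}. A call has exactly 8 rows; each row shifts and turns the pose as measured when the row begins; what a row does not reach is not made up. A row lasts 1/8 s, in which the tool goes at most 62.5 mm and 10.7 degrees, less where a joint would pass 70% of its speed; a pose out of reach is approached as far as the arm can. A call with a number of a shift or a turn outside -1 to 1 is refused whole. A call with a gripper value outside its range is refused whole. OPENING is the closure in counts, from 0 (fully open) to 255 (shut), set as the call begins (- or left out, the last holds). The fingers move at their own pace and stop on an object; the grip force is fixed at half the most. Time passes only in rows, so rows that do not move let the fingers close, or fill a call up. It gives the time, the measured TCP pose, the force and the opening at its end, in the units of the state.
- get_obs(): the state, without advancing time (a new reading comes with each control period).
- capture(name): name is "scene" or "side" or "wrist"; returns a dict with "img" (400x640x3 uint8, red, green, blue), "vertical_fov" (degrees; the focal length in pixels is half the picture's height over the tangent of half this angle, whatever the lens; pixels are square), "cx", "cy" (the principal point, pixels), "world_from_camera" (4x4, takes a point from camera to world coordinates). Camera axes: x right, y up, looking along -z (the intrinsics and any distortion apply to the point x, -y, -z); pixel columns grow to the right and rows downward; lengths in mm; the calibration is good to about 2 mm. A picture is of the moment at which its call begins. There is no depth.
- close_job(): hands the job in, once; it reports no verdict.
Trained networks look in the newest picture that a camera, given by its name, has taken for a name from the list of things; names that differ only in an ending like _2 or _b are one class to them, and where a whole thing is asked for, a point or a joint stands for the part that bears it (a point fixed in the world has none). Each returns a list of dicts, best first, with "score" (0 to 1); they miss things now and then, are a little off and sometimes report something else, mostly with a low value. They report only what shows in the picture. A call takes as long as a camera call. They do not tell look-alikes from the thing itself.
- search_frame(camera, label): "position" ([x, y, z] in mm, in the coordinates of the camera as it stood for that picture, good to about 4 mm: the middle of the surface that is visible of it).
- spot_point(camera, label): "position" ([x, y, z] in mm, in the coordinates of the camera as it stood for that picture, good to about 4 mm: a listed point, or the origin of a listed thing).
The state is a dict: "time": time; "joint_positions": joint angles; "dq": joint speeds; "tau": joint torques, N m; "tool_pos": TCP position; "tcp_rot": TCP orientation; "contact_force": force on the tool from outside, world axes, zero at the start; "moment": the same for the moment, N m; "grip_width": finger opening in mm.
Only numpy, scipy, OpenCV 4.12 (cv2) and the standard library are available. Lean on these libraries where they do the work, as an engineer would, in place of code of your own. Each camera call takes 0.05 s, during which the arm holds its last target.

## Working session

There is one attempt and no reset: what is moved stays moved. The work goes in short steps, Python scripts to look and compute and a shell command to move; the robot and the scene stay as the last step left them, time stands still between calls to the robot, and variables do not carry over. Pictures are saved under pics/ and viewed, and the job is handed in when it is done.

```bash
mkdir -p pics; cat > h.py <<'E'
from plant import *
import numpy as np, cv2
def snap(n,f):
    c=capture(n); cv2.imwrite('pics/'+f,cv2.cvtColor(c['img'],cv2.COLOR_RGB2BGR)); return c
def w(c,p):
    return (np.array(c['world_from_camera'])@np.r_[p,1])[:3]
E
python3 - <<'E'
from h import *
o=get_obs(); print(o['time'],o['tool_pos'],o['tcp_rot'],o['grip_width'])
for n in ['scene','side','wrist']:
    c=snap(n,n+'0.png'); print(n,c['vertical_fov'],c['cx'],c['cy'],np.round(c['world_from_camera'],3).tolist(),[k for k in c])
    for l in ['fixture','fitting_face','tube_centre','tube_push_end','tube_butt_end','knob_top','pin_head','lug_a','tube_stub','dip_jar']:
        for d in spot_point(n,l)[:3]: print(' ',l,round(d['score'],2),np.round(w(c,d['position'])))
print(get_obs()['time'])
E
```

```text
0.0 [5.24616958e+02 7.23994063e-02 2.48024399e+02] [-3.14137044e+00  1.60701748e-03 -4.10715378e-06] 91.65817822917948
scene 50.437548472681144 320.12434834070996 194.41428828833722 [[0.302, -0.533, 0.791, 1451.534], [0.953, 0.177, -0.244, -326.762], [-0.01, 0.827, 0.562, 750.167], [0.0, 0.0, 0.0, 1.0]] ['img', 'vertical_fov', 'cx', 'cy', 'world_from_camera']
  fixture 0.79 [580. -78.  -1.]
  fitting_face 0.76 [497.   8.  56.]
  tube_centre 0.82 [ 262. -229.   20.]
  tube_centre 0.79 [ 526. -135.   60.]
  tube_centre 0.61 [266. 321.  11.]
  tube_push_end 0.95 [210. 254.  14.]
  tube_push_end 0.63 [ 311. -345.   21.]
  tube_push_end 0.56 [ 546. -216.   57.]
  tube_butt_end 0.98 [511. -39.  58.]
  tube_butt_end 0.89 [ 211. -118.   17.]
  tube_butt_end 0.68 [327. 389.  18.]
  knob_top 0.8 [ 655. -116.  119.]
  lug_a 0.53 [ 596. -173.   22.]
  lug_a 0.51 [ 518. -468.    1.]
  lug_a 0.43 [556.   0.  22.]
  tube_stub 0.67 [741.  41.   0.]
  tube_stub 0.41 [499.   9.  56.]
  dip_jar 0.78 [762. -98.   2.]
side 44.301137258625204 316.68355372554583 199.33520244216572 [[0.888, 0.285, -0.362, -
[... 628 characters left out ...]
 654. -115.  108.]
  lug_a 0.68 [ 595. -178.   23.]
  tube_stub 0.56 [744.  40.   2.]
  dip_jar 0.72 [763. -88.   1.]
wrist 58.699488244226025 320.8948005572489 200.1228872008523 [[1.0, -0.001, -0.001, 524.543], [0.001, 0.966, 0.259, 70.787], [0.001, -0.259, 0.966, 385.269], [0.0, 0.0, 0.0, 1.0]] ['img', 'vertical_fov', 'cx', 'cy', 'world_from_camera']
  fixture 0.75 [578. -79.  -1.]
  fitting_face 0.54 [737.  42.   2.]
  tube_centre 0.88 [ 532. -128.   63.]
  tube_butt_end 0.91 [509. -36.  52.]
  pin_head 0.56 [499.   7.  58.]
  pin_head 0.48 [630. -13.  84.]
  lug_a 0.78 [558.  -1.  20.]
  lug_a 0.75 [ 592. -178.   18.]
  tube_stub 0.81 [738.  44.   1.]
  dip_jar 0.84 [761. -96.  -1.]
1.65
```

View pics/scene0.png

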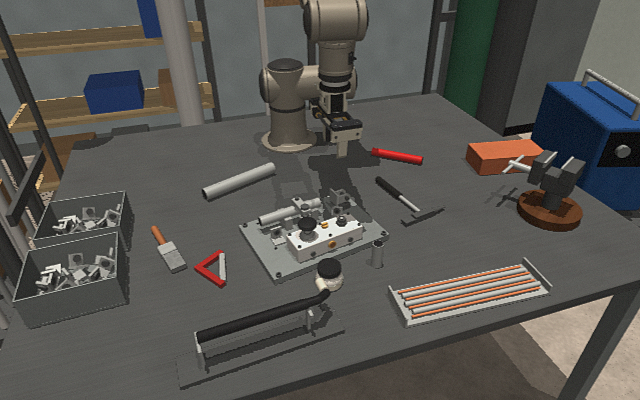

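View pics/side0.png

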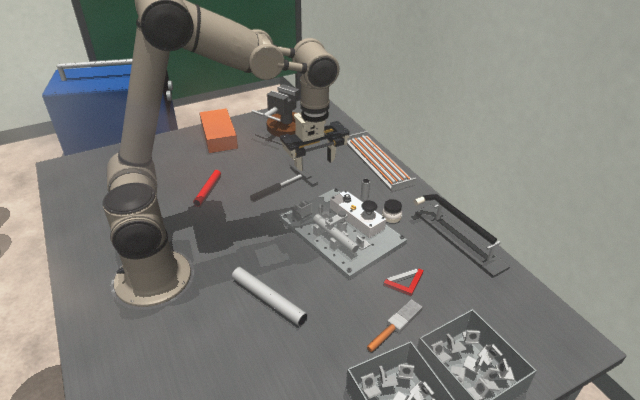

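View pics/wrist0.png

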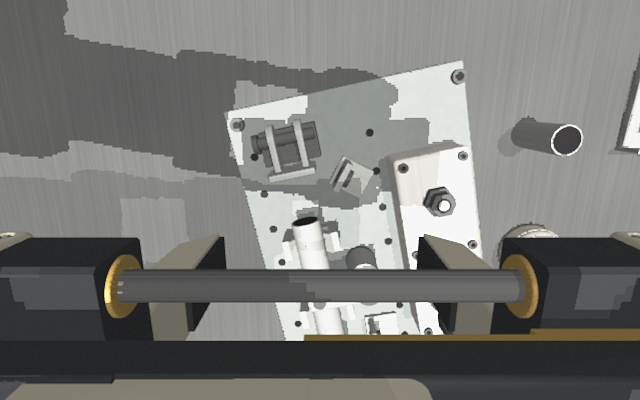

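Candidates for the tube: the red bar at scene (397,156), the large grey tube lying on the bench at (240,180), and the grey tube in the V-blocks at (290,212). Of the two that aren't red, the smaller is the fixture tube. All three cameras put its axis at z≈57, which matches the given 56. I'll check it in a close crop.

```bash
python3 - <<'E'
from h import *
a=cv2.imread('pics/scene0.png')[165:285,225:395]; b=cv2.imread('pics/side0.png')[170:280,275:415]
cv2.imwrite('pics/crop0.png',np.vstack([cv2.resize(a,(425,300),interpolation=3),cv2.resize(b,(425,300),interpolation=3)]))
E
```

```text
(no output)
```

View pics/crop0.png

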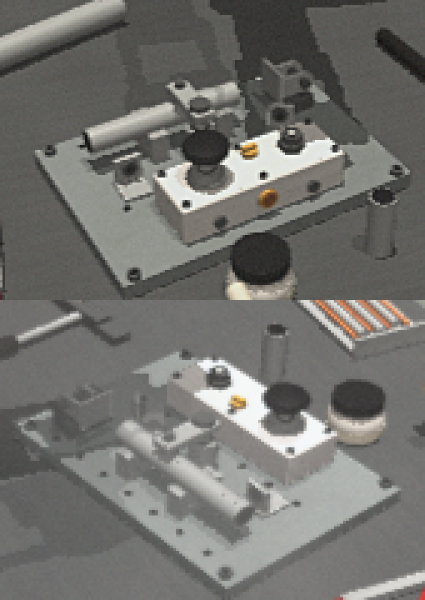

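```bash
python3 -m handwheel '{"translation":[[0.04,-0.29,0],[0.04,-0.29,0],[0.04,-0.29,0],[0.04,-0.29,0],[0.03,-0.29,0],[0,-0.29,0],[0,0,0],[0,0,0]],"twist":[0.06,0.06,0,0,0,0,0,0]}' 255
```

```text
time: 2.65
tool_pos: [553.6, -268.1, 248.2]
tcp_rot: [-3.141, -0.001, 0.197]
contact_force: [0.4, 0.9, -0.3]
grip_width: 16.5
```

The crop shows the tube in its V-blocks under the strap, with the clevis fitting at its far end. The choice is right. I'll check the lateral clearance from here before going down.

```bash
python3 - <<'E'
from h import *
for n in ['wrist','scene','side']:
    c=snap(n,n+'1.png')
    for l in ['fixture','tube_centre','tube_push_end','tube_butt_end','knob_top','fitting_face','pin_head']:
        for d in spot_point(n,l)[:3]: print(n,l,round(d['score'],2),np.round(w(c,d['position'])))
E
```

```text
wrist tube_centre 0.63 [ 264. -230.   22.]
wrist tube_centre 0.59 [ 529. -131.   62.]
wrist tube_push_end 0.93 [ 308. -346.   22.]
wrist tube_push_end 0.75 [ 548. -213.   61.]
wrist knob_top 0.88 [ 652. -108.  115.]
scene fixture 0.6 [575. -76.  -4.]
scene tube_centre 0.96 [ 526. -133.   61.]
scene tube_centre 0.86 [265. 322.  10.]
scene tube_centre 0.76 [ 259. -232.   18.]
scene tube_push_end 0.87 [ 545. -218.   57.]
scene tube_push_end 0.59 [ 314. -348.   23.]
scene tube_push_end 0.58 [209. 252.  13.]
scene tube_butt_end 0.86 [326. 389.  17.]
scene tube_butt_end 0.73 [ 215. -118.   22.]
scene tube_butt_end 0.61 [509. -40.  57.]
scene knob_top 0.68 [ 655. -118.  116.]
scene knob_top 0.54 [ 595. -174.   22.]
scene pin_head 0.47 [509. -39.  58.]
side fixture 0.58 [578. -81.   3.]
side tube_centre 0.82 [ 263. -230.   23.]
side tube_centre 0.79 [264. 332.  16.]
side tube_centre 0.73 [ 524. -128.   53.]
side tube_push_end 0.9 [ 546. -218.   60.]
side tube_push_end 0.87 [212. 258.  15.]
side tube_push_end 0.71 [ 310. -347.   19.]
side tube_butt_end 0.93 [507. -37.  56.]
side tube_butt_end 0.68 [325. 395.  15.]
side tube_butt_end 0.66 [ 214. -115.   20.]
side fitting_face 0.58 [497.  13.  56.]
```

View pics/wrist1.png

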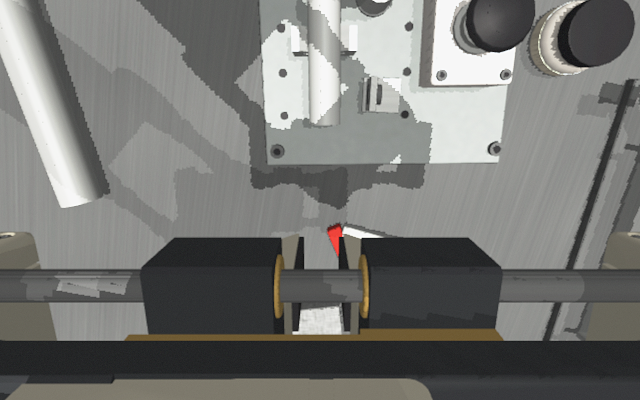

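In the wrist view the tube's free end is at (322,125) and the fingers are in line with it. The plate's edges are square to the tool, so the yaw is right. Now I'll go down to TCP z≈70.

```bash
python3 -m handwheel '{"translation":[[0.005,0,-0.25],[0.005,0,-0.25],[0,0,-0.25],[0,0,-0.25],[0,0,-0.18],[0,0,0],[0,0,0],[0,0,0]],"twist":[0,0,0,0,0,0,0,0]}' 255; python3 - <<'E'
from h import *
for n in ['side','scene']: snap(n,n+'2.png')
a=cv2.imread('pics/scene2.png')[145:285,200:400]; b=cv2.imread('pics/side2.png')[150:290,265:465]
cv2.imwrite('pics/crop2.png',np.vstack([cv2.resize(a,(428,300),interpolation=3),cv2.resize(b,(428,300),interpolation=3)]))
E
```

```text
time: 4.85
tool_pos: [556.7, -269.5, 70.3]
tcp_rot: [3.136, -0.007, 0.197]
contact_force: [0.9, -0.1, 0.9]
grip_width: 0.2
```

View pics/crop2.png

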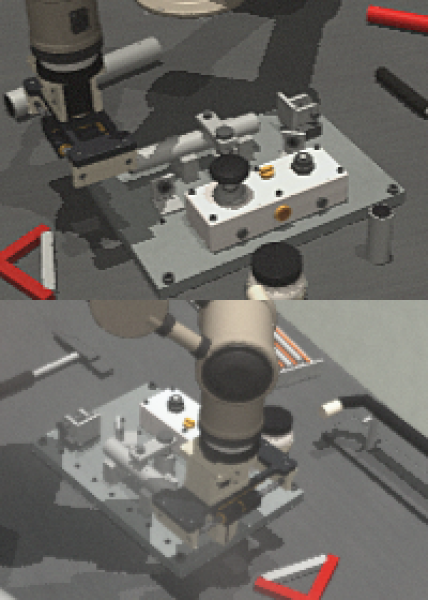

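The closed fingers are hanging behind the tube's free end, clear of lug_b. I'll push about 68 mm along the tube line.

```bash
python3 -m handwheel '{"translation":[[-0.011,0.057,0],[-0.011,0.057,0],[-0.011,0.057,0],[-0.011,0.057,0],[-0.011,0.057,0],[-0.011,0.057,0],[-0.011,0.057,0],[-0.011,0.057,0]],"twist":[0,0,0,0,0,0,0,0]}' 255; python3 - <<'E'
from h import *
o=get_obs(); 
for n in ['side','scene']:
    c=snap(n,n+'3.png')
    for l in ['tube_push_end','tube_butt_end','fitting_face']:
        for d in spot_point(n,l)[:3]:
            p=w(c,d['position'])
            if p[0]>400: print(n,l,round(d['score'],2),np.round(p))
a=cv2.imread('pics/scene3.png')[165:265,250:390]; b=cv2.imread('pics/side3.png')[170:270,275:415]
cv2.imwrite('pics/crop3.png',np.vstack([cv2.resize(a,(420,300),interpolation=3),cv2.resize(b,(420,300),interpolation=3)]))
E
```

```text
time: 5.95
tool_pos: [543.1, -197.4, 71.9]
tcp_rot: [3.133, -0.008, 0.198]
contact_force: [0.4, -2.5, 0.8]
grip_width: 0.2
side tube_push_end 0.56 [ 536. -188.   60.]
side tube_butt_end 0.69 [504. -10.  55.]
side fitting_face 0.91 [496.  12.  55.]
scene tube_push_end 0.74 [577. -80.  -3.]
scene tube_butt_end 0.62 [504. -10.  56.]
scene fitting_face 0.94 [498.  10.  58.]
```

View pics/crop3.png

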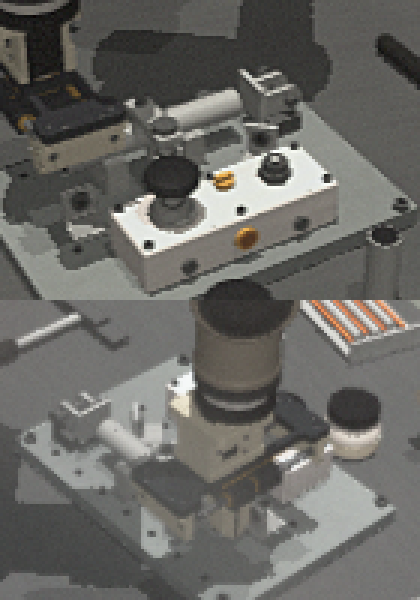

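The push is working (−2.5 N) and about 21 mm of gap remains. I'll go on more slowly.

```bash
python3 -m handwheel '{"translation":[[-0.003,0.016,-0.001],[-0.003,0.016,-0.001],[-0.003,0.016,-0.001],[-0.003,0.016,-0.001],[-0.003,0.016,-0.001],[-0.003,0.016,-0.001],[-0.003,0.016,-0.001],[-0.003,0.016,-0.001]],"twist":[0,0,0,0,0,0,0,0]}' 255
```

```text
time: 7.35
tool_pos: [539.9, -179.8, 71.3]
tcp_rot: [3.129, -0.01, 0.198]
contact_force: [-1.9, -10.8, 1.5]
grip_width: 0.4
```

```bash
python3 -m handwheel '{"translation":[[-0.003,0.018,-0.002],[-0.003,0.018,-0.002],[-0.003,0.018,-0.002],[-0.003,0.018,-0.002],[-0.003,0.018,-0.002],[-0.003,0.018,-0.002],[0,0,0],[0,0,0]],"twist":[0,0,0,0,0,0,0,0]}' 255; python3 - <<'E'
from h import *
for n in ['side','scene']:
    c=snap(n,n+'4.png')
    for l in ['tube_push_end','tube_butt_end','fitting_face']:
        for d in spot_point(n,l)[:3]:
            p=w(c,d['position'])
            if p[0]>400: print(n,l,round(d['score'],2),np.round(p))
a=cv2.imread('pics/scene4.png')[175:225,300:370]; b=cv2.imread('pics/side4.png')[180:230,280:350]
cv2.imwrite('pics/crop4.png',np.vstack([cv2.resize(a,(420,300),interpolation=3),cv2.resize(b,(420,300),interpolation=3)]))
E
```

```text
time: 8.35
tool_pos: [540.6, -179.7, 72.4]
tcp_rot: [3.1, -0.016, 0.2]
contact_force: [0.4, -2.0, 1.0]
grip_width: 0.2
side tube_push_end 0.74 [ 533. -171.   58.]
side tube_butt_end 0.47 [501.  10.  57.]
side fitting_face 0.92 [500.  10.  58.]
scene tube_push_end 0.59 [ 532. -172.   59.]
scene tube_butt_end 0.76 [499.   7.  57.]
scene fitting_face 0.9 [497.   8.  55.]
scene fitting_face 0.3 [ 536. -171.   58.]
```

View pics/crop4.png

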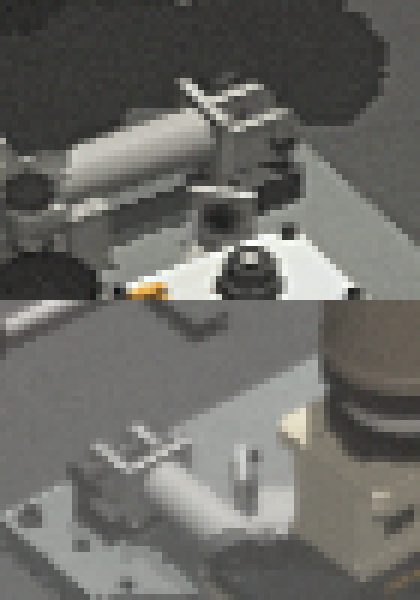

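The tube is butted: the gap is closed in both views, and the fingers stalled at y≈−179.7 over six push rows. Next I'll back off and rise.

```bash
python3 -m handwheel '{"translation":[[0.015,-0.08,0],[0.015,-0.08,0],[0.01,-0.05,0],[0,0,0.2],[0,0,0.25],[0,0,0.25],[0,0,0],[0,0,0]],"twist":[0,0,0,0,0,0,0,0]}' 255; python3 - <<'E'
from h import *
P=[]
for n in ['wrist','side','scene']:
    c=snap(n,n+'5.png')
    for l in ['knob_top','tube_butt_end','fitting_face']:
        for d in spot_point(n,l)[:3]:
            p=w(c,d['position'])
            if p[0]>400: print(n,l,round(d['score'],2),np.round(p))
a=cv2.imread('pics/scene5.png')[165:265,250:390]; b=cv2.imread('pics/side5.png')[170:270,275:415]
cv2.imwrite('pics/crop5.png',np.vstack([cv2.resize(a,(420,300),interpolation=3),cv2.resize(b,(420,300),interpolation=3)]))
E
```

```text
time: 9.75
tool_pos: [545.6, -214.2, 178.0]
tcp_rot: [3.105, -0.013, 0.198]
contact_force: [0.1, 0.2, -1.2]
grip_width: 0.5
wrist knob_top 0.64 [ 651. -110.  118.]
side knob_top 0.37 [ 655. -111.  107.]
side knob_top 0.16 [575. -79.   1.]
side tube_butt_end 0.65 [500.   8.  58.]
side fitting_face 0.56 [496.  10.  58.]
side fitting_face 0.51 [ 595. -177.   22.]
scene knob_top 0.61 [ 652. -116.  116.]
scene tube_butt_end 0.69 [498.   8.  59.]
scene fitting_face 0.94 [499.   9.  58.]
scene fitting_face 0.23 [554.   0.  23.]
```

View pics/crop5.png

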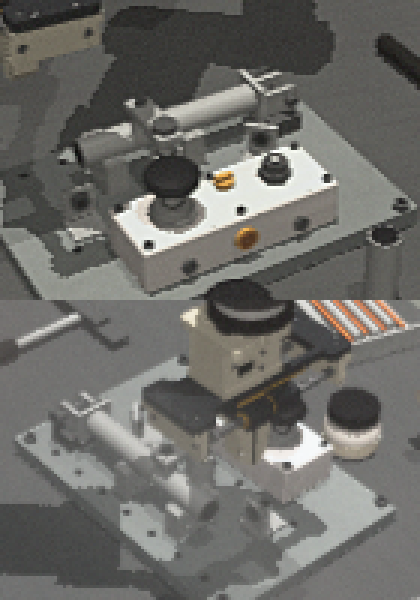

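View pics/wrist5.png

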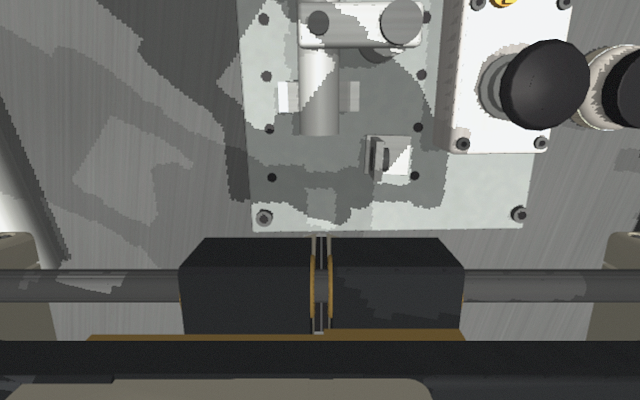

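The tube stayed home and the knob is at about (653,−114). I'll move over it.

```bash
python3 -m handwheel '{"translation":[[0.15,0.14,0],[0.15,0.14,0],[0.15,0.14,0],[0.15,0.14,0],[0.08,0.075,0],[0.03,0.03,0],[0,0,0],[0,0,-0.1]],"twist":[0,0,0,0,0,0,0,0]}' 255; python3 - <<'E'
from h import *
for n in ['side','scene','wrist']:
    c=snap(n,n+'6.png')
a=cv2.imread('pics/scene6.png')[165:265,250:390]; b=cv2.imread('pics/side6.png')[170:270,275:415]; d=cv2.imread('pics/wrist6.png')
cv2.imwrite('pics/crop6.png',np.hstack([np.vstack([cv2.resize(a,(392,280),interpolation=3),cv2.resize(b,(392,280),interpolation=3)]),cv2.copyMakeBorder(cv2.resize(d,(400,250)),0,310,0,0,0)]))
E
```

```text
time: 11.35
tool_pos: [654.9, -113.4, 164.2]
tcp_rot: [3.102, -0.015, 0.196]
contact_force: [0.4, -0.9, 0.1]
grip_width: 0.1
```

View pics/crop6.png

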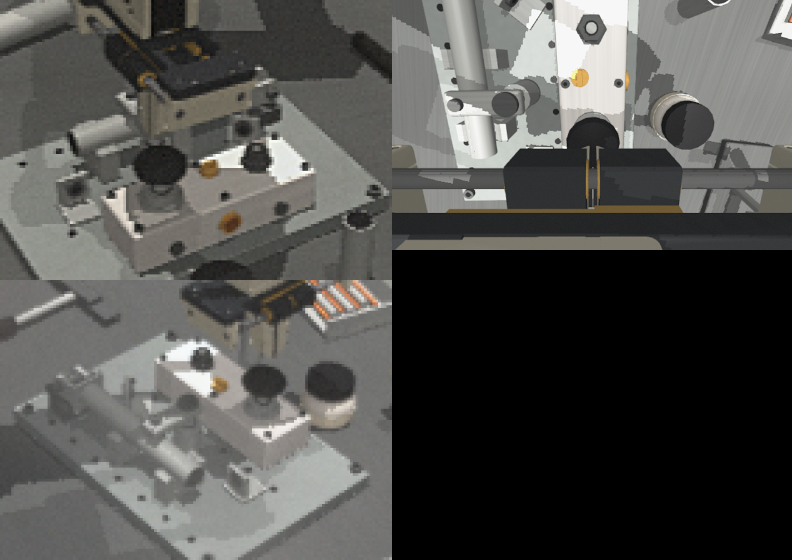

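In the wrist view the knob is straight ahead of the shut fingers, and the pose agrees with the measured knob centre. I'll make the first press carefully and read the depth.

```bash
python3 -m handwheel '{"translation":[[-0.01,-0.005,-0.08],[0,0,-0.06],[0,0,-0.04],[0,0,-0.04],[0,0,-0.04],[0,0,-0.04],[0,0,-0.04],[0,0,-0.04]],"twist":[0,0,0,0,0,0,0,0]}' 255
```

```text
time: 12.5
tool_pos: [651.9, -114.5, 118.5]
tcp_rot: [3.099, -0.017, 0.195]
contact_force: [-17.1, 4.7, 36.0]
grip_width: 0.5
```

The bottom was reached at TCP z 118.5, exactly 16 mm below the knob's up height. I'll repeat strokes: rise, then press.

```bash
python3 -m handwheel '{"translation":[[0,0,0.08],[0,0,0.08],[0,0,0],[0,0,-0.05],[0,0,-0.05],[0,0,-0.05],[0,0,-0.04],[0,0,-0.04]],"twist":[0,0,0,0,0,0,0,0]}' 255; python3 - <<'E'
from h import *
for n in ['scene']:
    c=snap(n,n+'7.png')
a=cv2.imread('pics/scene7.png')[165:265,250:390]
cv2.imwrite('pics/crop7.png',cv2.resize(a,(560,400),interpolation=3))
E
```

```text
time: 13.5
tool_pos: [652.8, -114.5, 118.3]
tcp_rot: [3.095, -0.023, 0.196]
contact_force: [-21.3, 4.6, 54.4]
grip_width: 0.4
```

View pics/crop7.png

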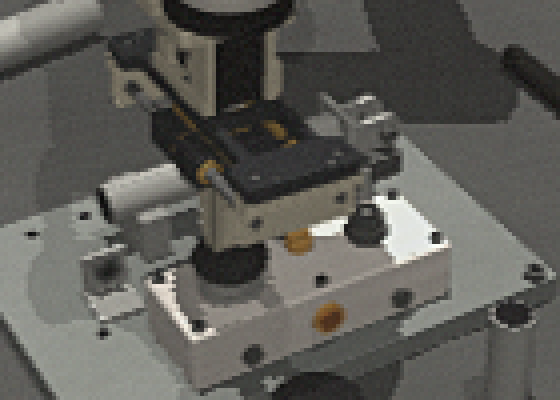

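Second press done: the knob is seen down under the fingertips at (232,262) in the crop. Next is another stroke with a softer end.

```bash
python3 -m handwheel '{"translation":[[0,0,0.08],[0,0,0.08],[0,0,0],[0,0,-0.05],[0,0,-0.05],[0,0,-0.045],[0,0,-0.035],[0,0,-0.03]],"twist":[0,0,0,0,0,0,0,0]}' 255; python3 -m handwheel '{"translation":[[0,0,0.08],[0,0,0.08],[0,0,0],[0,0,0],[0,0,0],[0,0,0],[0,0,0],[0,0,0]],"twist":[0,0,0,0,0,0,0,0]}' 255; python3 - <<'E'
from h import *
for n in ['scene','wrist']:
    c=snap(n,n+'8.png')
a=cv2.imread('pics/scene8.png')[165:265,250:390]
b=cv2.imread('pics/wrist8.png')[0:200,220:500]
cv2.imwrite('pics/crop8.png',np.vstack([cv2.resize(a,(420,300),interpolation=3),cv2.resize(b,(420,300),interpolation=3)]))
E
```

```text
time: 14.55
tool_pos: [652.5, -114.4, 118.5]
tcp_rot: [3.092, -0.026, 0.197]
contact_force: [-15.7, 3.5, 37.7]
grip_width: 0.5
time: 15.55
tool_pos: [650.4, -113.9, 137.3]
tcp_rot: [3.096, -0.018, 0.197]
contact_force: [-0.6, -0.1, -0.1]
grip_width: 0.3
```

View pics/crop8.png

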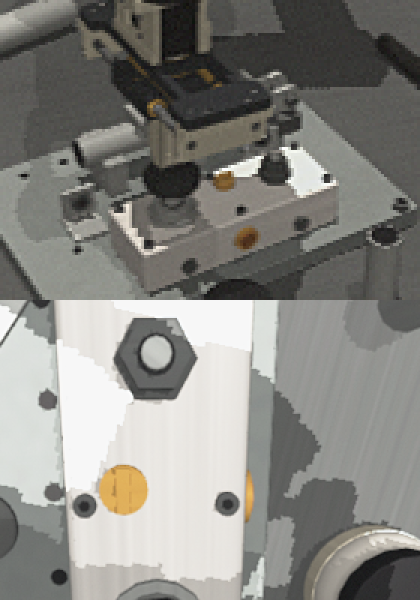

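The fingers rise clear of the knob (z 137.3, no force), so the returns are full. The pin is starting to show at (157,352) in the wrist crop. I'll continue with a slightly higher rise.

```bash
python3 -m handwheel '{"translation":[[0,0,-0.03],[0,0,-0.05],[0,0,-0.05],[0,0,-0.035],[0,0,-0.035],[0,0,0.09],[0,0,0.09],[0,0,0]],"twist":[0,0,0,0,0,0,0,0]}' 255; python3 - <<'E'
from h import *
for n in ['scene','wrist']:
    c=snap(n,n+'9.png')
a=cv2.imread('pics/scene9.png')[165:265,250:390]
b=cv2.imread('pics/wrist9.png')[0:200,220:500]
cv2.imwrite('pics/crop9.png',np.vstack([cv2.resize(a,(420,300),interpolation=3),cv2.resize(b,(420,300),interpolation=3)]))
E
```

```text
time: 16.65
tool_pos: [651.4, -114.1, 148.1]
tcp_rot: [3.09, -0.028, 0.197]
contact_force: [0.3, -0.0, 0.4]
grip_width: 0.7
```

View pics/crop9.png

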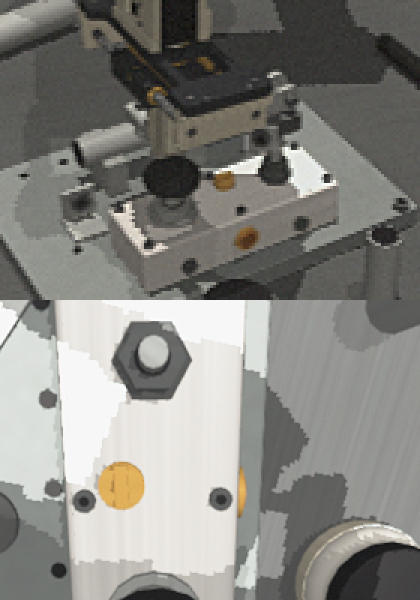

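The pin is visibly higher (crop ~(275,140)–(275,160)). No groove shows yet, so I'll keep pumping.

```bash
python3 -m handwheel '{"translation":[[0,0,-0.07],[0,0,-0.06],[0,0,-0.05],[0,0,-0.04],[0,0,-0.035],[0,0,-0.03],[0,0,0],[0,0,0.09]],"twist":[0,0,0,0,0,0,0,0]}' 255;  python3 -m handwheel '{"translation":[[0,0,0.08],[0,0,0],[0,0,0],[0,0,-0.05],[0,0,-0.05],[0,0,-0.05],[0,0,-0.04],[0,0,-0.03]],"twist":[0,0,0,0,0,0,0,0]}' 255; python3 -m handwheel '{"translation":[[0,0,0.1],[0,0,0.1],[0,0,0.1],[0,0,0],[0,0,0],[0,0,0],[0,0,0],[0,0,0]],"twist":[0,0,0,0,0,0,0,0]}' 255; python3 - <<'E'
from h import *
for n in ['scene','wrist']:
    c=snap(n,n+'10.png')
    for l in ['pin_head','knob_top']:
        for d in spot_point(n,l)[:2]: print(n,l,round(d['score'],2),np.round(w(c,d['position'])))
a=cv2.imread('pics/scene10.png')[165:265,250:390]
b=cv2.imread('pics/wrist10.png')[0:200,220:500]
cv2.imwrite('pics/crop10.png',np.vstack([cv2.resize(a,(420,300),interpolation=3),cv2.resize(b,(420,300),interpolation=3)]))
E
```

```text
time: 17.75
tool_pos: [650.5, -113.8, 133.1]
tcp_rot: [3.086, -0.032, 0.198]
contact_force: [0.3, -0.9, 2.1]
grip_width: 0.5
time: 18.75
tool_pos: [649.9, -113.6, 118.5]
tcp_rot: [3.084, -0.033, 0.199]
contact_force: [-15.1, 3.1, 36.9]
grip_width: 0.3
time: 19.75
tool_pos: [648.5, -113.3, 161.7]
tcp_rot: [3.087, -0.028, 0.199]
contact_force: [-1.1, -0.5, 0.4]
grip_width: 0.5
scene knob_top 0.69 [ 653. -116.  115.]
wrist pin_head 0.72 [628. -15.  98.]
wrist pin_head 0.5 [ 651. -109.  113.]
wrist knob_top 0.6 [ 651. -110.  112.]
```

View pics/crop10.png

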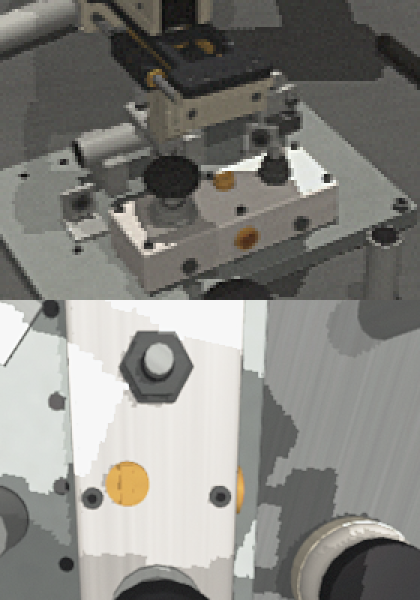

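The network puts the pin tip at z≈98, near fully out. Extra strokes do no harm and there is time, so I'll do two more full ones, then move away and look closely.

```bash
python3 -m handwheel '{"translation":[[0.02,0,-0.12],[0,0,-0.09],[0,0,-0.05],[0,0,-0.04],[0,0,-0.04],[0,0,-0.035],[0,0,-0.03],[0,0,-0.03]],"twist":[0,0,0,0,0,0,0,0]}' 255;  python3 -m handwheel '{"translation":[[0,0,0.1],[0,0,0.08],[0,0,0],[0,0,-0.06],[0,0,-0.06],[0,0,-0.05],[0,0,-0.04],[0,0,-0.03]],"twist":[0,0,0,0,0,0,0,0]}' 255; python3 -m handwheel '{"translation":[[0,0,0.1],[0,0,0.15],[0,0,0.2],[0,-0.2,0.2],[0,-0.2,0.2],[0,0,0],[0,0,0],[0,0,0]],"twist":[0,0,0,0,0,0,0,0]}' 255; python3 - <<'E'
from h import *
for n in ['scene','wrist','side']:
    c=snap(n,n+'11.png')
    for l in ['pin_head','knob_top','tube_butt_end','fitting_face','lug_a','tube_stub','dip_jar','magnet_square']:
        for d in spot_point(n,l)[:2]:
          p=w(c,d['position'])
          if p[0]>400: print(n,l,round(d['score'],2),np.round(p))
a=cv2.imread('pics/scene11.png')[165:265,250:390]
b=cv2.imread('pics/wrist11.png')
s=cv2.imread('pics/side11.png')[170:270,275:415]
cv2.imwrite('pics/crop11.png',np.vstack([np.hstack([cv2.resize(x,(392,280),interpolation=3) for x in (a,s)]),cv2.resize(b,(784,490))[:310]]))
E
```

```text
time: 21.05
tool_pos: [652.2, -113.3, 118.6]
tcp_rot: [3.077, -0.041, 0.2]
contact_force: [-12.1, 3.4, 30.6]
grip_width: 0.6
time: 22.05
tool_pos: [652.3, -113.2, 118.6]
tcp_rot: [3.073, -0.046, 0.201]
contact_force: [-14.2, 4.3, 33.2]
grip_width: 0.3
time: 23.05
tool_pos: [649.0, -171.9, 237.4]
tcp_rot: [3.082, -0.032, 0.203]
contact_force: [0.6, 0.3, 0.2]
grip_width: 0.2
scene pin_head 0.51 [628. -20. 101.]
scene knob_top 0.75 [ 652. -118.  117.]
scene tube_butt_end 0.89 [500.   6.  56.]
scene fitting_face 0.62 [496.   6.  57.]
scene lug_a 0.62 [ 594. -174.   20.]
scene lug_a 0.47 [556.  -2.  19.]
scene tube_stub 0.58 [740.  37.  -1.]
scene magnet_square 0.95 [ 641. -340.    2.]
wrist knob_top 0.55 [ 649. -108.  115.]
wrist knob_top 0.24 [762. -90.  -1.]
wrist lug_a 0.6 [ 593. -177.   21.]
wrist dip_jar 0.65 [761. -92.   1.]
side pin_head 0.74 [515. -83.  53.]
side knob_top 0.53 [ 653. -110.  106.]
side fitting_face 0.91 [499.   9.  57.]
side lug_a 0.6 [557.  -6.  22.]
side lug_a 0.54 [ 597. -178.   19.]
side tube_stub 0.52 [741.  39.  -2.]
side dip_jar 0.79 [761. -90.  -3.]
side dip_jar 0.5 [ 515. -470.    2.]
side magnet_square 0.64 [ 638. -337.    0.]
```

View pics/crop11.png

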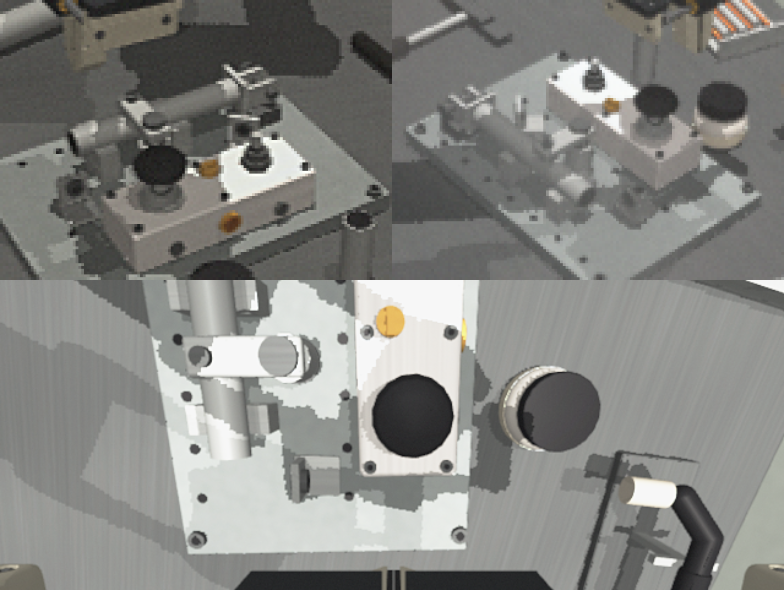

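```bash
python3 - <<'E'
from h import *
A=[cv2.resize(cv2.imread(f'pics/scene{i}.png')[203:233,325:357],(384,360),interpolation=cv2.INTER_NEAREST) for i in (0,11)]
B=[cv2.resize(cv2.imread(f'pics/{n}11.png')[r:r+30,c:c+50],(384,230),interpolation=3) for n,r,c in (('scene',185,312),('side',195,285))]
cv2.imwrite('pics/crop12.png',np.vstack([np.hstack(A),np.hstack(B)]))
# predicted pixel of pin tip at z=84, 100
c=capture('scene'); f=200/np.tan(np.radians(c['vertical_fov']/2)); M=np.linalg.inv(c['world_from_camera'])
for z in (84,96,100,112.5):
    for xy in ((633,-17),(653,-115)):
        p=M@[*xy,z,1]; print(z,xy,round(c['cx']+f*p[0]/-p[2],1),round(c['cy']-f*p[1]/-p[2],1))
E
```

```text
84 (633, -17) 341.4 217.7
84 (653, -115) 307.1 229.8
96 (633, -17) 341.5 213.9
96 (653, -115) 307.0 226.0
100 (633, -17) 341.5 212.7
100 (653, -115) 306.9 224.7
112.5 (633, -17) 341.6 208.7
112.5 (653, -115) 306.8 220.7
```

View pics/crop12.png

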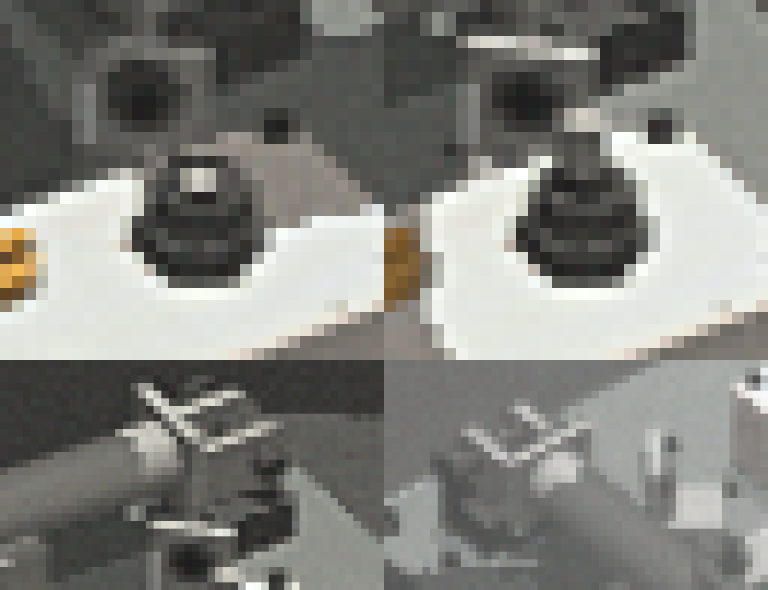

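The pin tip moved from scene row 218 to row 213. That is 5 px, about 16 mm at 0.31 px/mm, and matches the predicted rows for z 84 and z 100. A dark groove shows at the pin's foot. The knob is up, the tube is against the fitting in both views, and the arm is clear, so I'm handing in.

```bash
python3 -c "
from plant import *
print(get_obs()['time'],get_obs()['contact_force']); print(close_job())"
```

```text
24.45 [ 0.18363941 -0.55484849 -0.93067384]
the job is handed in; nothing more can be done
None
```

I pushed the tube with the shut fingertips until it stalled against the end fitting. Then I pumped the knob 8 times with full returns and handed the job in at 24.5 s. No verdict was reported.

**Tube:** butted in both the scene and side views. Scene detections put the tube end and the fitting face within about 4 mm, the networks' accuracy, so the stall and the pictures carry this check.

**Pin:** its tip rose 5 px, about 16 mm, with the dark groove at its foot showing. The scene network read its tip at about 101 mm and the earlier wrist one at 98 mm, against 100 when fully out. One side-camera pin report, at (515, −83, 53), was a false detection.

**Knob:** back up at the end. The scene and wrist cameras read its top at about 115–117 mm and the side camera at 106, against 112.5 nominal. Six of the 8 presses were read at the bottom (TCP z 118.3–118.6). The other two, the 4th and 5th, were not read there.

**Forces:** the most I read was 54 N vertically, on the second press, through the fingertips. Readings came only at the end of each call.

**Bystanders:** the lugs, stub, jar and magnet were detected where they had been. I did not measure the hammer and brush again. The arm was clear when I handed in.

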